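# Check three reagent bottles into the dock

## Robot

A 6-joint arm with a two-finger parallel gripper is mounted at the origin on a cart in front of the work surface, level with it; the furniture and walls round the work are solid. World frame = base frame: x ahead of the robot, y to its left, z up, the work surface at z = 0. Lengths are in mm, angles in degrees, forces in N, time in s.
With the tool pointing down it reaches from about 325 to 925 mm from the base axis. Payload 3.1 kg.
Tool frame: the origin (TCP) lies at the very end of the fingers, on their centre line; the grasp point (between the pads) lies grasp_offset behind it (grasp_offset is the distance from the TCP to the grasp point, in mm); z points along the fingers, x is the direction in which the jaws open and shut, and the axes are right-handed (so a half turn about z gives the same grasp; the last joint's range is limited). The gripper opens to 85 mm and grips with 20 to 120 N. Pads are 22 mm wide; open, the fingers measure 114 mm over their backs; the gripper's body (76 mm by 85 mm) begins 54 mm behind the grasp point. The pads swing forward as they close: fully open they stand 13 mm farther back than shut.
Start: joints at [57.8, 12.427, 92.441, -0, 75.132, -6.429], TCP at [271.725, 562.854, 231.3] pointing down, gripper open.
Joint ranges: [-157.48, 157.48], [-44.54, 120.13], [17.64, 146.25], [-64.5, 244.5], [7.68, 150.69], [-147.95, 147.95]. Speed limits (degrees/s): [159.86, 159.86, 180, 180, 180, 180].

## Interface

Orientations are given as [roll, pitch, yaw] about the fixed x, y, z axes, in that order (R = Rz(yaw) Ry(pitch) Rx(roll)).
In Python, from station import * gives the robot as it stands. Calls block until the motion is done:
- goto(position, orientation): joint-space move of the TCP to a pose.
- move_l(position, attitude=None, speed=150): straight line of the TCP; attitude=None keeps the orientation; speed is the mean speed in mm/s.
- move_j(angles): joint-space move.
- grip(opening, squeeze=None): finger opening in mm; squeeze is the grip in N (None keeps the last); returns when the fingers have stopped.
- wait(seconds).
- solve_ik(position, orientation): joint angles nearest the present ones, or None.
- get_obs(): the state.
- get_image(name): name is "scene" or "top"; returns the picture (480x640x3 uint8, red, green, blue); there is no depth.
- get_calibration(name): a dict with "fx", "fy", "cx", "cy" (pixels), "D" ([k1, k2, p1, p2, k3] as OpenCV has them; the pictures are not rectified), "R" (3x3) and "t" (3): a world point X has camera coordinates R X + t. Camera axes: x right, y down, z forward; pixel columns grow to the right and rows downward; lengths in mm; the calibration is good to about 2 mm. A picture is of the moment at which its call begins. get_calibration takes no time and is no camera call.
A pose or a line that the arm cannot do raises Unreachable and nothing moves.
- sign_off(): hands the job in, once; it reports no verdict.
Trained networks look in the newest picture that a camera, given by its name, has taken for a name from the list of things; names that differ only in an ending like _2 or _b are one class to them, and where a whole thing is asked for, a point or a joint stands for the part that bears it (a point fixed in the world has none). Each returns a list of dicts, best first, with "score" (0 to 1); they miss things now and then, are a little off and sometimes report something else, mostly with a low value. They report only what shows in the picture. A call takes as long as a camera call. They do not tell look-alikes from the thing itself.
- spot_in(name, camera): "extent" ([centre column, centre row, width, height] in pixels, round what is visible of it).
- regions_of(name, camera): "region" (480x640 bool, what is visible of it) and "extent" ([centre column, centre row, width, height] in pixels, round what is visible of it).
The state is a dict: "t": time; "joint_pos": joint angles; "qvel": joint speeds; "effort": joint torques, N m; "tcp_pos": TCP position; "ee_rot": TCP orientation; "wrist_force": force on the tool from outside, world axes, zero at the start; "moment": the same for the moment, N m; "grip_width": finger opening in mm.
Only numpy, scipy, OpenCV 4.12 (cv2) and the standard library are available. Lean on these libraries where they do the work, as an engineer would, in place of code of your own. Each camera call takes 0.05 s, during which the arm holds its last target. There are 200 camera calls.

## Task

Check in the three bottles standing in the white reagent dock by pressing each one straight down on top of its cap with the fingertips, gently, until its pad is fully down: the orange cap first, then the blue one, then the green one. Do not lift or tip the bottles, do not start one before the one before it is down, and leave the cups and the grey-capped bottle round the dock where they stand.

Things in the scene. Friction and masses are not known exactly. Their poses are not given: they have to be found in the camera images.
- orange_bottle: loose white plastic bottle with a screw cap in orange, 55 mm across and 98 mm tall, about 0.1 to 0.18 kg, standing upright in one of the three pads of the dock (which pad differs). Origin: centre of its underside, z up; it starts 42 mm above the worktop and is at 32 mm when its pad is fully down.
- blue_bottle: loose white plastic bottle with a screw cap in blue, 48 mm across and 78 mm tall, about 0.1 to 0.18 kg, standing upright in one of the three pads of the dock (which pad differs). Origin: centre of its underside, z up; it starts 42 mm above the worktop and is at 32 mm when its pad is fully down.
- green_bottle: loose white plastic bottle with a screw cap in green, 62 mm across and 118 mm tall, about 0.1 to 0.18 kg, standing upright in one of the three pads of the dock (which pad differs). Origin: centre of its underside, z up; it starts 42 mm above the worktop and is at 32 mm when its pad is fully down.
- orange_cap (a point): centre of the flat top of the orange cap (37 mm across), 98 mm above the bottle's origin: the spot to press
- blue_cap (a point): centre of the flat top of the blue cap (33 mm across), 78 mm above the bottle's origin: the spot to press
- green_cap (a point): centre of the flat top of the green cap (41 mm across), 118 mm above the bottle's origin: the spot to press
- dock: fixed low white reagent dock, 119 x 364 x 30 mm, with three round black bottle pads in a row along its own y axis at y = +110, 0 and -110 mm. Origin: centre of its underside, z up. Each pad is a shallow cup (75 mm outside, 68 mm inside, wall rising 14 mm round the foot of the bottle) that sinks straight down by 10 mm to a firm stop under about 2 to 3 N on the cap and stays where it is pushed; there is no spring. The pads start fully up.
- red_cup: loose specimen cup with a red lid, 58 mm across, 66 mm tall, on the worktop in front of the dock; bystander. Origin: centre of its underside.
- yellow_cup: loose specimen cup with a yellow lid, 64 mm across, 66 mm tall, on the worktop behind the dock; bystander. Origin: centre of its underside.
- grey_bottle: loose white bottle with a grey cap, 43 mm across, 70 mm tall, on the worktop behind the dock; bystander. Origin: centre of its underside.
Not all that is in view belongs to the job. Leave any brown look-alike of the orange_bottle alone. What is shaped like the green_bottle but red or turquoise is not meant.

How it is judged:
By the outcome, as a careful person would: the job done as asked, in the order asked, and still so for the second after the job is handed in, with the robot touching nothing.
It also fails if it takes over 48 s, if anything falls off the work surface, if the arm or the gripper's body presses on something with over 40 N, if the wrist force passes 120 N, or if a joint passes its speed limit or range.

## Working session

There is one attempt and no reset: what is moved stays moved. The work goes in short steps, each a Python script; the robot and the scene stay as the last script left them, time stands still between calls to the robot, and variables do not carry over. Pictures are saved under pics/ and viewed, on a budget of 10 in all, crops included, one or two more only if the job needs it, and the job is handed in when it is done.

```bash
mkdir -p pics
python3 - <<'E'
from station import *
import cv2,numpy as np
for c in("scene","top"):
    im=get_image(c); cv2.imwrite(f"pics/{c}0.png",im[:,:,::-1])
    k=get_calibration(c); print(c,k)
    for n in("orange_bottle","blue_bottle","green_bottle","orange_cap","blue_cap","green_cap","dock"):
        try: print(n,[(round(d["score"],2),np.round(d["extent"]).tolist()) for d in spot_in(n,c)][:5])
        except Exception as e: print(n,e)
o=get_obs(); print(o)
E
```

```text
scene {'fx': 491.0162660076116, 'fy': 491.0162660076116, 'cx': 317.55657744703814, 'cy': 242.84634351922512, 'D': array([-0.00028486,  0.        ,  0.        ,  0.        ,  0.        ]), 'R': array([[-0.89303146, -0.44970163,  0.01622518],
       [-0.3396491 ,  0.64995686, -0.67984893],
       [ 0.2951835 , -0.61263736, -0.73317267]]), 't': array([500.69103417, 254.56593671, 780.92008865])}
orange_bottle [(0.88, [348.0, 207.0, 28.0, 46.0]), (0.77, [357.0, 176.0, 21.0, 44.0]), (0.68, [317.0, 282.0, 129.0, 160.0])]
blue_bottle [(0.82, [325.0, 249.0, 23.0, 43.0])]
green_bottle [(0.77, [381.0, 319.0, 38.0, 66.0]), (0.6, [357.0, 366.0, 45.0, 67.0]), (0.56, [297.0, 281.0, 35.0, 66.0])]
orange_cap [(0.95, [348.0, 203.0, 27.0, 49.0]), (0.83, [357.0, 172.0, 26.0, 43.0])]
blue_cap [(0.86, [326.0, 248.0, 29.0, 42.0]), (0.29, [248.0, 268.0, 38.0, 44.0])]
green_cap [(0.94, [380.0, 321.0, 39.0, 68.0]), (0.93, [298.0, 285.0, 37.0, 69.0]), (0.89, [356.0, 365.0, 43.0, 64.0])]
dock [(0.95, [318.0, 283.0, 130.0, 158.0])]
top {'fx': 451.210650219167, 'fy': 451.210650219167, 'cx': 319.5470721059511, 'cy
[... 887 characters left out ...]
dock [(0.66, [321.0, 247.0, 169.0, 57.0])]
{'t': 0.8, 'joint_pos': array([ 5.77978144e+01,  1.24261202e+01,  9.24391864e+01,  2.63588456e-04,
        7.51311176e+01, -6.42867252e+00]), 'qvel': array([ 0.01405057,  0.00319279, -0.00806935, -0.0112329 ,  0.03352498,
       -0.0575713 ]), 'effort': array([ 1.68008414e-04, -3.96827531e+01, -3.04236245e+01, -1.21293915e-04,
        5.56307896e-04,  2.49737361e-06]), 'tcp_pos': array([271.75690661, 562.86329946, 231.33137991]), 'ee_rot': array([ 1.79999853e+02, -3.58181668e-03,  6.42264193e+01]), 'wrist_force': array([-0.26290613,  0.2217663 ,  0.27597864]), 'moment': array([ 0.03692776,  0.01224589, -0.0562522 ]), 'grip_width': 85.30128089269515}
```

Run:
```python
import cv2
a=cv2.imread("pics/scene0.png")[140:420,180:460]; b=cv2.imread("pics/top0.png")[180:360,190:480]
cv2.imwrite("pics/s1.png",cv2.resize(a,(560,560),interpolation=2)); cv2.imwrite("pics/t1.png",cv2.resize(b,None,fx=2.7,fy=2.7,interpolation=2))
```

```text
(no output)
```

View pics/s1.png

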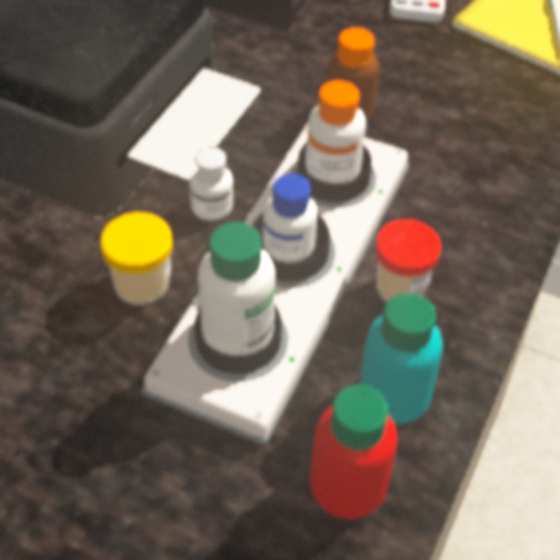

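View pics/t1.png

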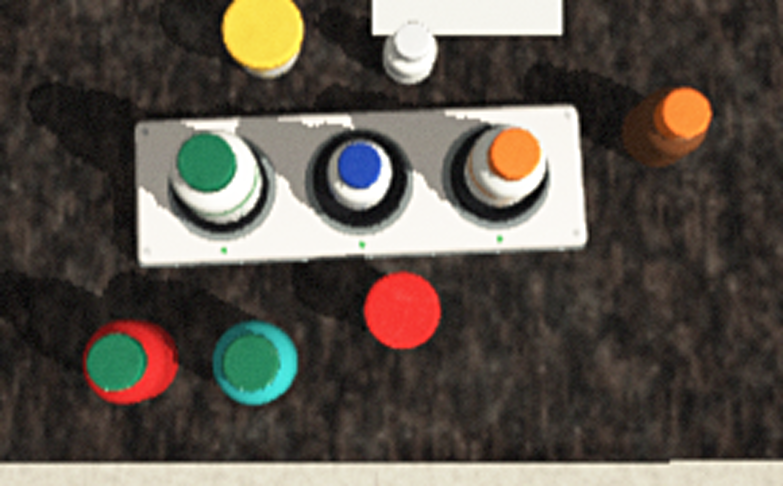

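The top picture shows white bottles with the green cap at about (267,240), blue at (323,241) and orange at (381,236). The brown bottle is at (444,222), and the red and turquoise look-alikes are at (233,314) and (283,314). In the scene picture the caps are at (298,265), (325,237) and (350,190). Next I'll segment the three caps by colour and fit a cap cylinder to both views.

```bash
cat > see.py <<'E'
import cv2,numpy as np
from scipy.optimize import least_squares
from station import get_calibration
SEED={"orange":((350,190),(381,236),37),"blue":((325,237),(323,241),33),"green":((298,265),(267,240),41)}
HUE={"orange":(5,18),"blue":(105,130),"green":(65,95)}
def box(im,c,seed):
    h=cv2.cvtColor(im,cv2.COLOR_RGB2HSV); lo,hi=HUE[c]
    m=cv2.inRange(h,(lo,110,50),(hi,255,255))
    n,l,s,cen=cv2.connectedComponentsWithStats(m,connectivity=4)
    i=min((i for i in range(1,n) if s[i,4]>60),key=lambda i:np.hypot(*(cen[i]-seed)))
    x,y,w,hh,a=s[i]; return np.array([x-.5,y-.5,x+w-.5,y+hh-.5]),a
def proj(P,k): return cv2.projectPoints(P,cv2.Rodrigues(k["R"])[0],k["t"],np.array([[k["fx"],0,k["cx"]],[0,k["fy"],k["cy"]],[0,0,1.]]),k["D"])[0][:,0]
def fit(c,ims,seeds=None):
    """least squares of the cap cylinder's picture boxes: x,y,z of the cap top and cap height"""
    ks=[get_calibration(n) for n in("scene","top")]; r=SEED[c][2]/2
    bs=[box(im,c,np.array(s)) for im,s in zip(ims,seeds or SEED[c][:2])]
    a=np.linspace(0,2*np.pi,60); ring=np.c_[r*np.cos(a),r*np.sin(a),0*a]
    def res(p):
        P=np.r_[ring+p[:3],ring+p[:3]-[0,0,p[3]]]; o=[]
        for k,(b,_) in zip(ks,bs):
            q=proj(P,k); o.append(np.r_[q.min(0),q.max(0)]-b)
        return np.concatenate(o)
    s=least_squares(res,[550,0,130,15],loss="soft_l1"); return s.x,s.fun,bs
E
python3 - <<'E'
import cv2,numpy as np
from see import *
np.set_printoptions(precision=1,suppress=True)
ims=[cv2.imread(f"pics/{c}0.png")[:,:,::-1].copy() for c in("scene","top")]
for c in SEED: x,f,b=fit(c,ims); print(c,x,"res",f,[(v,a) for v,a in b])
from station import *
p=x; print(solve_ik([x[0],x[1],200],[180,0,0]))
E
```

```text
orange [ 547.1 -106.5  128.8  -83.8] res [ 2.5  0.3 -4.7 -0.2 -4.9 -1.3  2.3  5.4] [(array([338.5, 152.5, 369.5, 202.5]), np.int32(1132)), (array([370.5, 226.5, 389.5, 246.5]), np.int32(297))]
blue [550.4  -4.4 119.1  -1.1] res [-0.9 -0.1 -0.  -0.1 -0.2  0.6  0.5  0.2] [(array([316.5, 226.5, 334.5, 240.5]), np.int32(198)), (array([314.5, 232.5, 330.5, 249.5]), np.int32(212))]
green [546.9 102.6 159.3  -0. ] res [-1.3 -0.9  1.1  1.1 -0.4 -0.2  0.5  0.3] [(array([285.5, 251.5, 309.5, 269.5]), np.int32(355)), (array([255.5, 229.5, 276.5, 250.5]), np.int32(359))]
[  3.4   5.8 103.5  -0.   70.7   3.4]
```

Blue (z 119, expected 120) and green (z 159, expected 160) fit well. The orange mask merged with the brown bottle, so I'll raise its brightness threshold.

```bash
sed -i 's/m=cv2.inRange(h,(lo,110,50)/m=cv2.inRange(h,(lo,110,170 if c=="orange" else 50)/; s/\[550,0,130,15\],loss/[550,0,130,8],bounds=([300,-400,50,0],[900,400,250,25]),loss/' see.py
python3 - <<'E'
import cv2,numpy as np
from see import *
np.set_printoptions(precision=1,suppress=True)
ims=[cv2.imread(f"pics/{c}0.png")[:,:,::-1].copy() for c in("scene","top")]
for c in SEED: x,f,b=fit(c,ims); print(c,x,"res",f,b)
E
```

```text
orange [ 557.3 -118.7  138.8   24.2] res [-1.   0.  -0.6 -0.3 -0.6  0.6  2.   1.2] [(array([339.5, 179.5, 359.5, 202.5]), np.int32(381)), (array([371.5, 226.5, 389.5, 246.5]), np.int32(274))]
blue [550.4  -4.4 120.3   1.1] res [-0.9 -0.1 -0.  -0.1 -0.2  0.6  0.5  0.2] [(array([316.5, 226.5, 334.5, 240.5]), np.int32(198)), (array([314.5, 232.5, 330.5, 249.5]), np.int32(212))]
green [547.1 102.6 159.    0. ] res [-1.4 -0.9  1.1  1.1 -0.3 -0.3  0.5  0.3] [(array([285.5, 251.5, 309.5, 269.5]), np.int32(355)), (array([255.5, 229.5, 276.5, 250.5]), np.int32(359))]
```

```bash
cat >> see.py <<'E'
def top_xy(c,im,z):
    """ray of the cap's centre in the top picture, met with the height z"""
    k=get_calibration("top"); b,_=box(im,c,np.array(SEED[c][1])); u=(b[:2]+b[2:])/2
    K=np.array([[k["fx"],0,k["cx"]],[0,k["fy"],k["cy"]],[0,0,1.]])
    d=k["R"].T@np.r_[cv2.undistortPoints(u.reshape(1,1,2),K,k["D"])[0,0],1]; o=-k["R"].T@k["t"]
    return (o+d*(z-o[2])/d[2])[:2]
E
python3 - <<'E'
import cv2,numpy as np
from see import *
from station import *
np.set_printoptions(precision=1,suppress=True)
im=cv2.imread("pics/top0.png")[:,:,::-1].copy()
P={c:top_xy(c,im,z) for c,z in(("orange",140),("blue",120),("green",160))}; print(P)
grip(0)
x,y=P["orange"]
goto([x,y,230],[180,0,0]); move_l([x,y,160],speed=120); wait(.2)
o=get_obs(); print(o["t"],o["tcp_pos"],o["wrist_force"],o["grip_width"])
a=get_image("scene")[140:300,260:420]; b=get_image("top")[160:320,300:460]
cv2.imwrite("pics/a1.png",cv2.resize(np.hstack([a,b])[:,:,::-1],(800,400),interpolation=2))
E
```

```text
{'orange': array([ 557.1, -115.7]), 'blue': array([551.2,  -4.1]), 'green': array([546.9, 102.7])}
5.1 [ 558.  -116.   161.3] [-0.1  0.1 -0.3] 0.2672383733044918
```

View pics/a1.png

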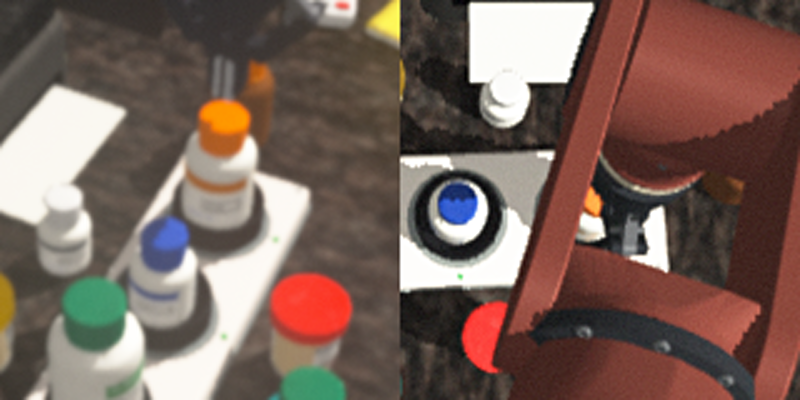

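The tips are centred over the orange cap: the tip in the scene crop is at (222,96), against (222,93) projected, with the cap just below. I'll press slowly with the force watched.

```bash
cat > press.py <<'E'
from station import *
def press(x,y,ztop,limit=12):
    """step straight down until the stop is felt; ztop is the cap's height with its pad up"""
    log=[]; move_l([x,y,ztop+4],speed=100); z=ztop+4; f0=get_obs()["wrist_force"][2]
    while z>ztop-18:
        z-=1; move_l([x,y,z],speed=25); o=get_obs()
        f=o["wrist_force"][2]-f0; log.append((round(z),round(float(o["tcp_pos"][2]),1),round(float(f),1)))
        if f>limit: break
    print(log,o["t"],o["tcp_pos"].round(1),o["wrist_force"].round(1))
    move_l([x,y,ztop+60],speed=150)
E
python3 - <<'E'
from press import *
import cv2,numpy as np
press(557.1,-115.7,140)
print(get_obs()["t"])
E
```

```text
[(143, 143.3, -0.7), (142, 142.1, -0.1), (141, 140.9, -0.9), (140, 140.0, -0.3), (139, 139.2, 1.1), (138, 138.1, 1.7), (137, 136.9, 0.6), (136, 135.9, 0.7), (135, 134.9, -0.5), (134, 133.9, 0.1), (133, 132.9, 1.3), (132, 131.9, 0.8), (131, 130.9, 1.2), (130, 130.0, 1.1), (129, 129.9, 5.1), (128, 129.9, 8.8), (127, 129.9, 10.8), (126, 130.0, 15.1)] 10.0083 [ 558.8 -116.2  130. ] [-4.2  1.1 15.6]
10.65
```

The orange cap met a firm stop at z = 130.0, which is exactly the expected 32+98. Next is blue, with one look on the way.

Run:
```python
from press import *
import cv2,numpy as np
x,y=551.0,-4.2
move_l([x,y,200],speed=200); move_l([x,y,140],speed=150); wait(.1)
a=get_image("scene")[140:340,240:440]
cv2.imwrite("pics/a2.png",cv2.resize(a[:,:,::-1],(600,600),interpolation=2)); print(get_obs()["t"],get_obs()["tcp_pos"])
```

```text
12.0583 [552.37496398  -4.65574763 141.69044466]
```

View pics/a2.png

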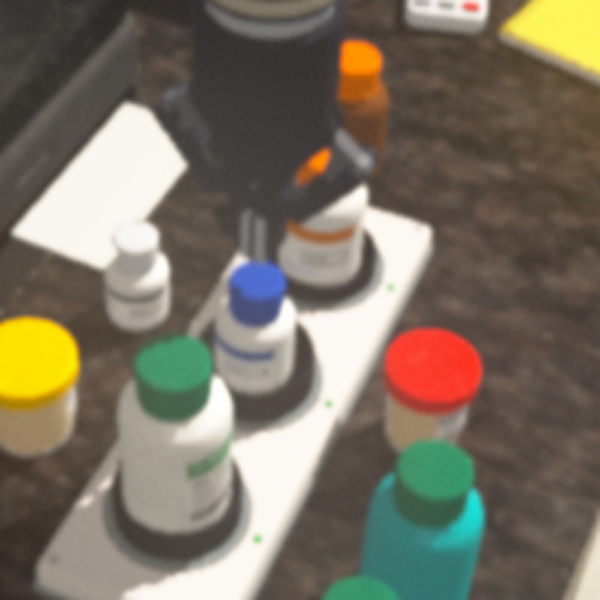

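The tips at (255,258) stand centred above the blue cap at (258,280). The orange bottle is upright and its neighbours are untouched. Pressing blue, then moving above green.

Run:
```python
from press import *
import cv2,numpy as np
press(551.0,-4.2,120)
x,y=547.,102.6
move_l([551,-4.2,215],speed=200); move_l([x,y,215],speed=200); move_l([x,y,180],speed=150); wait(.1)
a=get_image("scene")[140:340,220:420]
cv2.imwrite("pics/a3.png",cv2.resize(a[:,:,::-1],(600,600),interpolation=2)); print(get_obs()["t"],get_obs()["tcp_pos"])
```

```text
[(123, 123.4, -0.8), (122, 122.0, -0.7), (121, 120.9, 0.2), (120, 120.0, -0.3), (119, 119.2, 1.8), (118, 118.1, 2.0), (117, 117.0, 1.0), (116, 115.9, 1.8), (115, 114.9, 1.3), (114, 113.9, 0.6), (113, 112.9, 0.8), (112, 111.9, 1.1), (111, 110.9, 0.3), (110, 110.0, 1.7), (109, 109.9, 6.2), (108, 109.8, 9.3), (107, 109.8, 14.3)] 16.6167 [552.2  -4.5 109.8] [-3.3  0.2 14.7]
18.7917 [547.9584562  102.16531818 181.27160316]
```

View pics/a3.png

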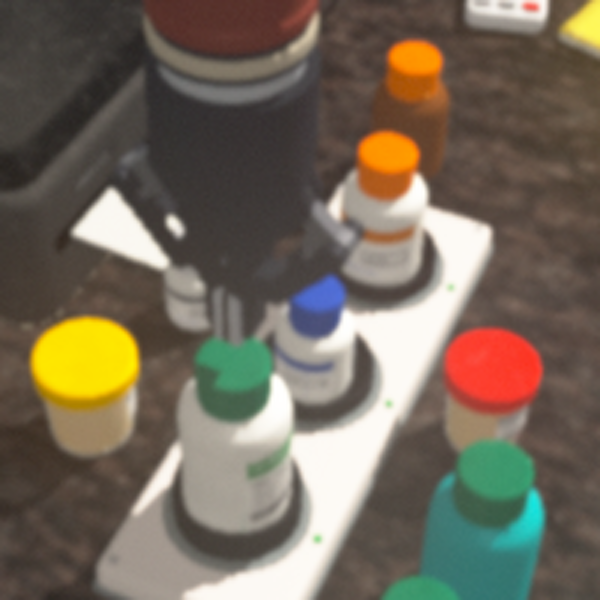

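Blue is down, with its stop at z = 109.8 (expected 110). The orange and blue bottles are upright, and the tips at (228,335) stand above the green cap at (235,362). Now I'll press green, then withdraw to a clear pose and measure again.

Run:
```python
from press import *
from see import *
import cv2,numpy as np
np.set_printoptions(precision=1,suppress=True)
press(547.,102.6,160)
move_l([547,102.6,245],speed=200)
goto([271.7,562.9,245],[180,0,64]); wait(.5)
ims=[get_image(c) for c in("scene","top")]
SD={"orange":((350,195),(380,237)),"blue":((325,241),(322,242)),"green":((298,270),(267,241))}
for c in SD: x,f,b=fit(c,ims,SD[c]); print(c,x,f)
print(get_obs()["t"])
a=ims[0][140:420,180:460]; b=ims[1][180:360,190:480]
v=np.hstack([cv2.resize(a,(400,400)),cv2.resize(cv2.copyMakeBorder(b,55,55,0,0,0),(400,400))])
cv2.imwrite("pics/a4.png",v[:,:,::-1])
```

```text
[(163, 163.4, -0.8), (162, 162.1, -0.7), (161, 160.9, -1.2), (160, 160.0, 0.0), (159, 159.2, 0.6), (158, 158.0, 0.6), (157, 156.9, 1.2), (156, 155.9, 1.0), (155, 154.9, 1.0), (154, 153.9, -0.2), (153, 152.9, 0.4), (152, 151.9, -0.1), (151, 150.9, 1.0), (150, 150.0, 1.4), (149, 150.0, 4.3), (148, 150.0, 9.1), (147, 150.0, 11.5), (146, 150.0, 14.1)] 23.6 [549.  102.8 150. ] [-3.5 -0.5 14.7]
orange [ 557.1 -117.8  129.8   24.6] [-0.4  0.  -1.1 -0.2 -0.7  0.5  1.8  0.9]
blue [550.   -4.5 110.2   1.2] [-0.7 -0.1 -0.  -0.  -0.2  0.7  0.4  0.1]
green [547.  101.9 148.7   0. ] [-0.9 -0.8  1.3  1.1 -0.2 -0.3  0.3  0. ]
27.0583
```

View pics/a4.png

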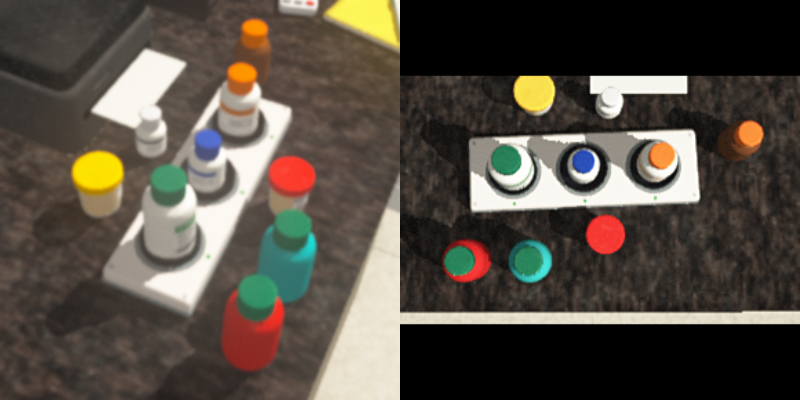

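The last picture shows all three bottles upright on lowered pads, and the cups, the grey-capped bottle and the look-alikes where they stood. The arm is clear, so I'm handing in.

```bash
python3 -c "
from station import *
sign_off()"
```

```text
the job is handed in; nothing more can be done
```

I pressed the three bottles down in the order asked – orange, blue, green – with closed fingertips centred on each cap. Each press stopped at about 12–15 N against the firm stop. I then withdrew the arm and handed the job in at about 27 s.

| Bottle | Fingertip height at the stop (mm) | Cap height in final camera check (mm) | Expected (mm) |
|---|---|---|---|
| orange | 130.0 | 129.8 | 130 |
| blue | 109.8 | 110.2 | 110 |
| green | 150.0 | 148.7 | 150 |

- **Final picture:** all three bottles stand upright. The cups, the grey-capped bottle and the look-alikes look unmoved; I judged those by eye only.
- **Disagreements:** the first orange fit failed because its mask merged with the brown bottle, so I fixed the mask. Its final fit still leaves up to about 2 px of error. The green camera height is about 1 mm low, within the calibration's 2 mm.

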